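Take the darkroom timer off its keyhole studs and pack it in the service crate

ROBOT

A 7-joint arm with a two-finger parallel gripper is mounted at the origin on a cart in front of the work surface, level with it; the furniture and walls round the work are solid. World frame = base frame: x ahead of the robot, y to its left, z up, the work surface at z = 0. Lengths are in m, angles in rad, forces in N, time in s.
With the tool pointing down it reaches from about 0.425 to 0.875 m from the base axis. Payload 4.7 kg.
Tool frame: the origin (TCP) lies midway between the tips of the shut fingers; the grasp point (between the pads) lies behind it (env.grasp_offset is the z of the grasp point in the tool frame, in m); z points along the fingers, y is the line along which they close (so a half turn about z gives the same grasp; the last joint's range is limited). The gripper opens to 87 mm and grips with 3 to 60 N. Pads are 19 mm wide; open, the fingers measure 117 mm over their backs; the gripper's body (75 mm by 190 mm) begins 51 mm behind the grasp point.
Start: joints at [-1.198, 0.321, -0.07, 1.45, 0.023, 1.371, -0.057], TCP at [0.228, 0.609, 0.193] pointing down, gripper open.
Joint ranges: [-2.86, 2.86], [-0.3, 2.09], [-1.38, 1.24], [0.06, 2.45], [-1.56, 4.7], [0.09, 2.05], [-2.69, 2.69]. Speed limits (rad/s): [2.57, 2.57, 3.14, 3.14, 3.14, 3.14, 3.14].

INTERFACE

Orientations are given as a unit quaternion [x, y, z, w].
In Python, from workcell import env, eyes gives the robot as it stands.
- The arm moves only by the shell command python3 -m creep 'ROWS' [FORCE]. ROWS is JSON, a list of rows, each an object with "offset": the shift along the tool's x, y, z in cm, a list of three; "twist": the turn about the tool's z in degrees; "fingers": the opening, from 0 (shut) to 1 (fully open). In form: [{"offset": [x, y, z], "twist": twist, "fingers": fingers}, ...]. A call has 1 to 10 rows; each row is the pose to reach, as a shift and turn from the pose commanded when the call began, along the tool's axes at that moment; what a row does not reach only later rows make up. A row lasts 1/10 s, in which the tool goes at most 50 mm and 8.59 degrees, less where a joint would pass 70% of its speed; a pose out of reach is approached as far as the arm can. A call with a gripper value outside its range is refused whole. The fingers move at their own pace and stop on an object; FORCE is the grip in N (left out, the last holds). Time passes only in rows, so rows that repeat a pose let the fingers close. It gives the time, the measured TCP pose, the force, the opening and the grip force at its end, in the units of the state.
- env.get_obs(): the state, without advancing time (a new reading comes with each control period).
- eyes.get_image(name): name is "scene" or "top" or "wrist"; returns a dict with "pixels" (384x512x3 uint8, blue, green, red), "camera_matrix" (3x3 intrinsics, pixels), "rvec" (rotation vector, rad) and "tvec" (3), from world to camera coordinates, as OpenCV has them. Camera axes: x right, y down, z forward; pixel columns grow to the right and rows downward; lengths in m; the calibration is good to about 2 mm. The wrist camera is an equidistant fisheye: a pixel r from the principal point sees the ray r / f radians off the axis. A picture is of the moment at which its call begins. There is no depth.
- env.sign_off(): hands the job in; it is judged then, once.
The state is a dict: "t": time; "joints": joint angles; "qvel": joint speeds; "effort": joint torques, N m; "eef_pos": TCP position; "ee_rot": TCP orientation; "force": force on the tool from outside, world axes, zero at the start; "moment": the same for the moment, N m; "width": finger opening in m; "gripper_force": force on a finger pad.
Only numpy, scipy, OpenCV 4.12 (cv2) and the standard library are available. Lean on these libraries where they do the work, as an engineer would, in place of code of your own. Each camera call takes 0.05 s, during which the arm holds its last target. There are 200 camera calls.

TASK

The darkroom timer hangs by two keyhole slots on studs of the slanted stand and has to go away for service. Slide it sideways to the wide ends of its slots, take it off the studs without forcing it, and lay it gently face up, flat on the floor of the long bay of the wooden crate. Leave the two film cans standing in their crate cells and leave the other things on the worktop as they are.

Things in the scene. Friction and masses are not known exactly. Their poses are not given: they have to be found in the camera images.
- timer: Flat grey box 84 x 170 x 30 mm (its x, y, z), 0.35 kg, hanging on the stand. Origin: centre of its back. z points out of its front (square off the board while it hangs), x up the slope, y along its length, to the robot's left. Dial in the y > 0 half of the front, window and three buttons in the y < 0 half. Its back is a 5 mm steel plate with two keyhole slots, a cavity behind it.
- grip (a point): Centre of the top of the black grip bar in the middle of the timer's front, 64 mm from its back; axes as the timer's. The bar is 60 mm along x, 16 mm along y and stands 34 mm out of the front (z = 30 to 64 mm of the timer).
- wide1 (a point): Keyhole slot 1, on the timer's back face: centre of its wide opening (20 mm along y, 22 mm along x); axes as the timer's. The 9 mm wide narrow part runs from it 44 mm towards -y. So the timer must slide towards its own -y (the robot's right) to bring the studs into the wide openings.
- wide2 (a point): Keyhole slot 2, same shape, 84 mm farther along the timer's y: centre of its wide opening. Sliding the hanging timer freely takes up to about 6 N; clearly more means the stop.
- stand: Fixed stand. Origin on the worktop under the middle of its board, z up, y along the board, front -x. White board 290 mm (y) by 130 mm (slope), normal 28 degrees from vertical towards -x, middle of its face 68 mm up. Two studs, 84 mm apart along y, stand out of the face behind the timer: necks 6 mm thick and 8 mm long, heads 14 mm wide and 3 mm thick. See point board.
- board (a point): Middle of the board's face. The studs are level with it, but where they sit along y varies by 24 mm and is not told: the timer must slide 18 to 50 mm to centre them in the wide openings. 7 mm farther the necks stop against the slots' ends; there the heads still catch, so come back 7 (+-3) mm. If it catches, shift it, do not pull: over 100 N between timer and stand is forcing.
- crate: Fixed wooden crate, 112 x 278 mm (x, y), 42 mm high, walls and dividers 6 mm, floor 6 mm thick. Origin: centre of its underside, z up. The long empty bay is its y > 0 part, inside 100 x 186 mm; two small cells at the y < 0 end hold one film can each.
- bay (a point): Centre of the floor of the crate's long bay (top of the floor, 6 mm above the worktop); axes as the crate's. The timer lies here face up with its length along y, either way round.
- can_near: White film can with black lid, 34 mm across, 56 mm high, upright in the crate cell at the crate's -x side. Origin: centre of its underside. To be left.
- can_far: Black film can, 34 mm across, 56 mm high, upright in the crate cell at the crate's +x side. Origin: centre of its underside. To be left.
- reel: Steel film reel, 66 mm across, 45 mm high, on the worktop in front. Origin: centre of its underside. To be left.
- spare_can: Black film can with white lid, 34 mm across, 56 mm high, on the worktop. Origin: centre of its underside. To be left.
- marker: White marker pen with red cap, 130 mm long, 22 mm high, lying in front of the stand. To be left.
- focuser: Dark grain focuser, 75 x 68 x 104 mm, on the worktop behind. Origin: centre of its underside. To be left.
There are look-alikes about, which are no part of the job. What is shaped like the can_near but green is not meant.

How it is judged:
On the way:
1. the timer has come off the studs and is held clear of the stand (contact force between timer and stand below 0.05 N and contact force between timer and the fingers above 1 N and height (world z) of timer above 0.1 m), for 0.2 s.
At the end, for the whole second after the job is handed in: The timer lies face up, flat (within 0.08 rad) and at rest on the floor of the crate's long bay (its back within 6 mm of the floor, its middle within 20 mm of the bay's), and both film cans stand upright in their cells (z of timer in the frame of bay between -0.004 and 0.006 m and x of timer in the frame of bay between -0.02 and 0.02 m and y of timer in the frame of bay between -0.02 and 0.02 m and angle between timer's own z axis and vertical below 0.08 rad and linear speed of timer below 0.02 m/s and angle between each of can_near, can_far's own z axis and vertical below 0.2 rad); the robot touches nothing.
It fails at once if the timer is forced against the stand or its studs (over 100 N) (contact force between timer and stand above 100 N).
It fails at once if the timer is dropped (falls free, faster than 0.4 m/s) or rammed into the crate (over 150 N) (contact force between timer and crate above 150 N or (contact force between timer and anything else below 0.01 N and linear speed of timer above 0.4 m/s)).
It fails at once if a film can in the crate is tipped or taken out (angle between any of can_near, can_far's own z axis and vertical above 0.4 rad or distance of any of can_near, can_far from where it was at the start of the episode above 0.03 m).
It fails at once if a thing on the worktop is pushed more than 30 mm (distance of any of reel, spare_can, marker, focuser from where it was at the start of the episode above 0.03 m).
It also fails if it takes over 45 s, if anything falls off the work surface, if the arm or the gripper's body presses on something with over 40 N, if the wrist force passes 120 N, or if a joint passes its speed limit or range.

## Working session

There is one attempt and no reset: what is moved stays moved. The work goes in short steps, Python scripts to look and compute and a shell command to move; the robot and the scene stay as the last step left them, time stands still between calls to the robot, and variables do not carry over. Pictures are saved under pics/ and viewed, at most 13 in all, crops included, and the job is handed in when it is done.

```bash
mkdir -p pics; ls
cat > h.py <<'E'
import numpy as np, cv2
from scipy.spatial.transform import Rotation as R
from workcell import env, eyes
def ray(im,u,v,fish=False):
    K=im["camera_matrix"]; Rm=cv2.Rodrigues(np.array(im["rvec"],float))[0]; t=np.array(im["tvec"],float).ravel()
    x=(u-K[0][2])/K[0][0]; y=(v-K[1][2])/K[1][1]
    if fish:
        r=np.hypot(x,y); s=np.sin(r)/max(r,1e-9); d=np.array([x*s,y*s,np.cos(r)])
    else: d=np.array([x,y,1.])
    return -Rm.T@t, Rm.T@(d/np.linalg.norm(d))
def onz(im,u,v,z,fish=False):
    o,d=ray(im,u,v,fish); return o+d*(z-o[2])/d[2]
E
python3 - <<'E'
from h import *
import pickle
for n in ["top","scene","wrist"]:
    im=eyes.get_image(n); pickle.dump(im,open(n+".pkl","wb")); cv2.imwrite(f"pics/{n}0.png",im["pixels"])
    o,d=ray(im,256,192); print(n,o,d)
o=env.get_obs(); print(o, env.grasp_offset); print(R.from_quat(o["ee_rot"]).as_matrix().round(3))
E
```

```text
pics
top [ 0.39078488 -0.09784981  1.14137464] [ 0.20251164  0.00470074 -0.97926857]
scene [-0.52120854 -0.30699017  0.59330569] [ 0.90872937  0.14097235 -0.39285841]
wrist [0.16404041 0.63162531 0.38399364] [ 0.22819921 -0.0895558  -0.96948691]
{'t': 0.15, 'joints': array([-1.19789673,  0.32166102, -0.07008755,  1.45140469,  0.02260285,
        1.3708159 , -0.05689639]), 'qvel': array([-7.25788104e-04, -1.89947478e-03, -1.90392182e-03, -4.99645434e-03,
       -2.27360124e-03,  4.92258425e-05,  2.54810903e-04]), 'effort': array([-5.22178980e-04, -4.91795254e+01, -4.04926892e-01, -3.12882113e+01,
       -6.40068389e-02,  4.03871387e-02,  1.08452571e-04]), 'eef_pos': array([0.22812687, 0.60814557, 0.19170246]), 'ee_rot': array([ 1.78423523e-01,  9.83953496e-01, -7.45793697e-04, -8.97005136e-05]), 'force': array([ 0.42052768, -0.68208203, -0.52501283]), 'moment': array([ 0.02502688,  0.01853832, -0.01153444]), 'gripper_force': 0.0, 'width': 0.08689678729759373} -0.0187
[[-0.936  0.351 -0.   ]
 [ 0.351  0.936 -0.001]
 [-0.    -0.001 -1.   ]]
```

View pics/top0.png

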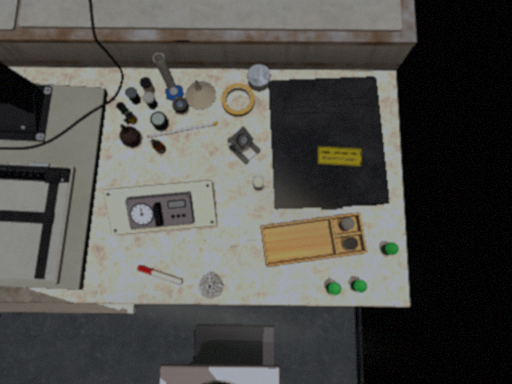

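View pics/scene0.png

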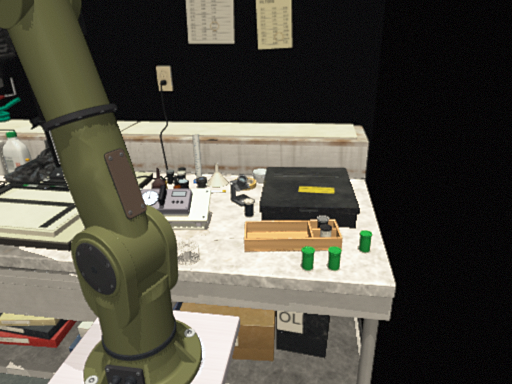

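The top view shows the timer at about (160,211) on the white board (corners about (106,190), (213,180), (216,225), (110,235)). The crate is at about (313,240), with its cans at (347,225) and (350,243). The green look-alike cans are at (334,288), (359,285) and (391,248) and are not meant. I'll enlarge the timer and crate.

Run:
```python
from h import *
import pickle
im=pickle.load(open("top.pkl","rb")); p=im["pixels"]
a=cv2.resize(p[170:250,95:235],None,fx=5.6,fy=5.6,interpolation=cv2.INTER_CUBIC)[:, :784]
b=cv2.resize(p[205:275,255:375],None,fx=5.6,fy=5.6,interpolation=cv2.INTER_CUBIC)
a=a[:,:784]; 
b=cv2.resize(b,None,fx=.35,fy=.35)
cv2.imwrite("pics/crop.png",np.vstack([a,np.pad(b,((0,0),(0,784-b.shape[1]),(0,0)))]))
for n,u,v,z in [("bTL",106,190,.125),("bTR",213,180,.125),("bBR",216,225,.007),("bBL",110,235,.007),("crTL",261,227,.042),("crTR",359,214,.042),("crBR",366,252,.042),("crBL",266,265,.042),("spare",258,183,.056),("focus",242,143,.1),("marker1",140,268,.02),("marker2",181,282,.02),("reel",211,285,.045)]:
    print(n,onz(im,u,v,z).round(3))
```

```text
bTL [0.602 0.296 0.125]
bTR [0.632 0.019 0.125]
bBR [0.528 0.02  0.007]
bBL [0.497 0.319 0.007]
crTL [ 0.52  -0.107  0.042]
crTR [ 0.559 -0.378  0.042]
crBR [ 0.455 -0.394  0.042]
crBL [ 0.417 -0.122  0.042]
spare [ 0.641 -0.098  0.056]
focus [ 0.742 -0.053  0.1  ]
marker1 [0.406 0.225 0.02 ]
marker2 [0.369 0.11  0.02 ]
reel [0.363 0.025 0.045]
```

View pics/crop.png

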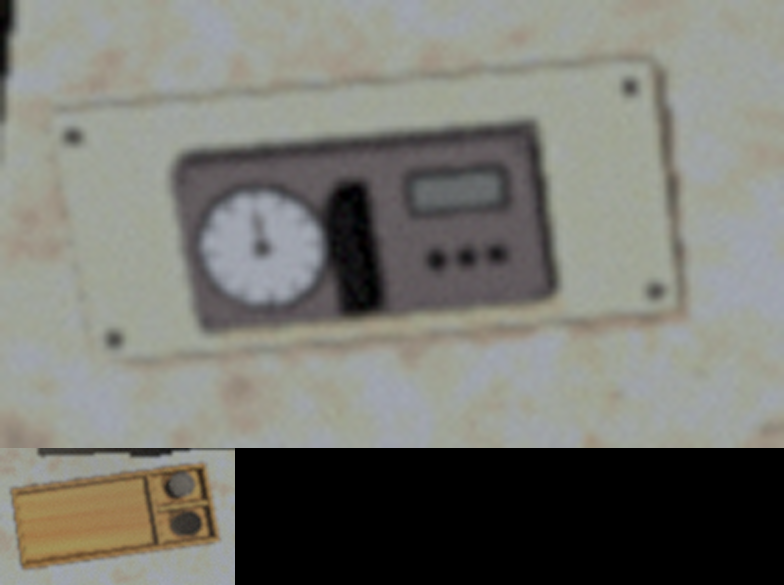

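The timer is unambiguous: one grey box, dial on the +y side, grip bar centred at about (157,214). Next I'll work out the approach above it.

```bash
cat >> h.py <<'E'
def go(pos,yaw):  # yaw deg of tool y away from world +y
    o=env.get_obs(); M=R.from_quat(o["ee_rot"]).as_matrix()
    off=M.T@(np.array(pos)-o["eef_pos"])*100
    a=np.degrees(np.arctan2(M[1,1],M[0,1])); tw=-((90+yaw-a+180)%360-180)
    print("offset cm",off.round(2),"twist",round(tw,1), "eef",o["eef_pos"].round(4),"F",np.round(o["force"],1))
E
python3 - <<'E'
from h import *
import pickle
im=pickle.load(open("top.pkl","rb"))
b=onz(im,156.3,214,.1245); print(b)
go([b[0]+.0,b[1],.25],6)
E
```

```text
[0.54075968 0.16184157 0.1245    ]
offset cm [-44.94 -30.82  -5.78] twist -26.6 eef [0.2281 0.6081 0.1917] F [ 0.4 -0.7 -0.5]
```

```bash
python3 -m creep '[{"offset":[-3,-2,-3],"twist":-3,"fingers":1},{"offset":[-7,-5,-6],"twist":-7,"fingers":1},{"offset":[-11,-7.5,-6],"twist":-11,"fingers":1},{"offset":[-15,-10.3,-6],"twist":-14,"fingers":1},{"offset":[-19,-13,-6],"twist":-17,"fingers":1},{"offset":[-23,-16,-6],"twist":-20,"fingers":1},{"offset":[-27,-18.5,-6],"twist":-23,"fingers":1},{"offset":[-31,-21.3,-6],"twist":-25,"fingers":1},{"offset":[-35,-24,-6],"twist":-26.6,"fingers":1},{"offset":[-39,-27,-6],"twist":-26.6,"fingers":1}]'
python3 - <<'E'
from h import *
go([.541,.162,.25],6)
E
```

```text
t: 1.15
eef_pos: [0.4993, 0.2173, 0.2525]
ee_rot: [-0.053, 0.999, 0.0, 0.0]
force: [1.4, 0.3, -0.9]
width: 0.0873
gripper_force: 0.0
offset cm [-3.56 -5.95  0.25] twist 0.1 eef [0.4993 0.2173 0.2525] F [ 1.4  0.3 -0.9]
```

```bash
python3 -m creep '[{"offset":[-2,-3,0],"twist":0,"fingers":1},{"offset":[-3.5,-5.8,0],"twist":0,"fingers":1},{"offset":[-3.5,-5.8,0],"twist":0,"fingers":1},{"offset":[-3.5,-5.8,0],"twist":0,"fingers":1}]'
python3 - <<'E'
from h import *
import pickle
im=eyes.get_image("wrist"); pickle.dump(im,open("w1.pkl","wb")); cv2.imwrite("pics/w1.png",cv2.resize(im["pixels"],None,fx=1.5,fy=1.5))
print(ray(im,256,192,True))
E
```

```text
t: 1.55
eef_pos: [0.5395, 0.1644, 0.2522]
ee_rot: [-0.052, 0.999, 0.0, -0.0]
force: [-0.5, 0.2, 0.3]
width: 0.0871
gripper_force: 0.0
(array([0.47146494, 0.15608641, 0.44468236]), array([ 0.24292009,  0.02383204, -0.96975351]))
```

View pics/w1.png

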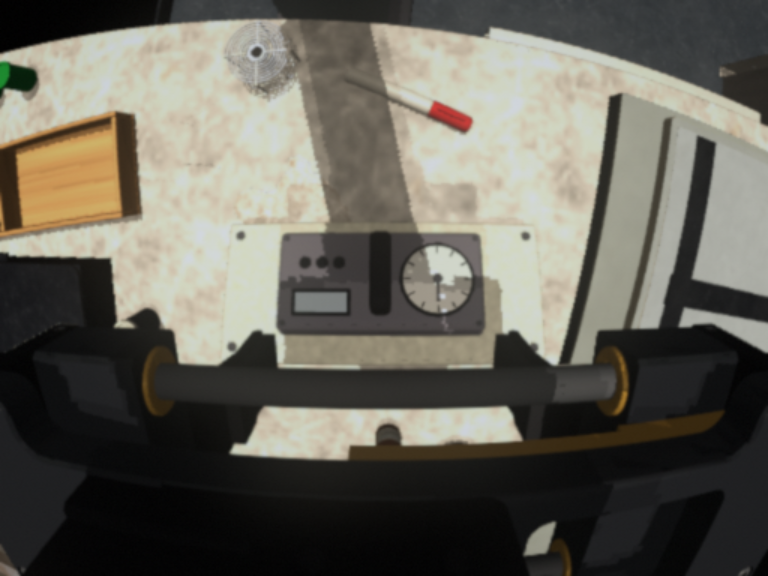

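Bar in the wrist view runs about x 370–391, y 232–315 (enlarged 1.5×). The timer edges are level in the image, so the tool yaw matches the board. The board's screws are at (240,236), (525,236), (232,346) and (534,347).

Run:
```python
from h import *
import pickle
im=pickle.load(open("w1.pkl","rb"))
f=lambda u,v,z: onz(im,u/1.5,v/1.5,z,True)
zt=.1245
for n,u,v,z in [("barmid",380.5,273,zt),("bar hi end",380.5,315,zt+.014),("bar lo end",380.5,232,zt-.014),("lo L",286,234,.075),("lo R",478,235,.075),("hi L",279,330,.114),("hi R",484,331,.114),("s1",240,236,.043),("s2",525,236,.043),("s3",232,346,.093),("s4",534,347,.093)]: print(n,f(u,v,z).round(4))
```

```text
barmid [0.5406 0.1602 0.1245]
bar hi end [0.5684 0.1632 0.1385]
bar lo end [0.5122 0.1572 0.1105]
lo L [0.5257 0.0778 0.075 ]
lo R [0.5098 0.2394 0.075 ]
hi L [0.5975 0.0841 0.114 ]
hi R [0.5812 0.2474 0.114 ]
s1 [0.5359 0.0263 0.043 ]
s2 [0.5083 0.292  0.043 ]
s3 [0.6258 0.0368 0.093 ]
s4 [0.599  0.3017 0.093 ]
```

Run:
```python
from h import *
go([.5495,.1609,.101],5.95)
```

```text
offset cm [-1.01 -0.6  15.12] twist 0.1 eef [0.539  0.1657 0.2523] F [-0.2  1.  -0.1]
```

```bash
python3 -m creep '[{"offset":[-1,-0.5,3],"twist":0,"fingers":1},{"offset":[-1,-0.5,7],"twist":0,"fingers":1},{"offset":[-1,-0.5,10],"twist":0,"fingers":1},{"offset":[-1,-0.5,12],"twist":0,"fingers":0.6},{"offset":[-1,-0.5,12],"twist":0,"fingers":0.6},{"offset":[-1,-0.5,12],"twist":0,"fingers":0.6}]'
python3 - <<'E'
from h import *
import pickle
im=eyes.get_image("wrist"); cv2.imwrite("pics/w2.png",cv2.resize(im["pixels"],None,fx=1.5,fy=1.5))
go([.5495,.1609,.101],5.95)
E
```

```text
t: 2.2
eef_pos: [0.5496, 0.1624, 0.133]
ee_rot: [-0.054, 0.999, 0.0, -0.0]
force: [0.1, 0.6, 0.2]
width: 0.0703
gripper_force: 0.0
offset cm [ 0.12 -0.13  3.29] twist 0.2 eef [0.5505 0.1623 0.1339] F [1.3 0.4 0.3]
```

View pics/w2.png

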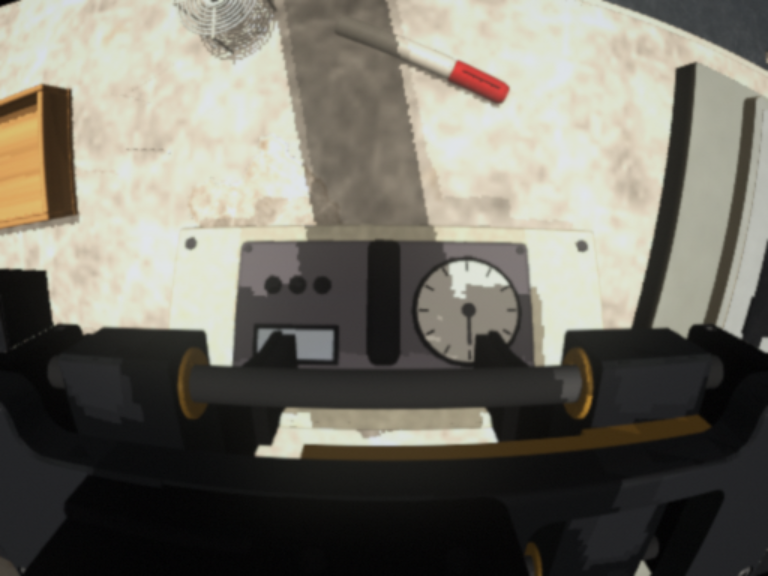

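The bar at x≈383 sits midway between the fingertips (285 and 490). I'll descend and close gently.

```bash
python3 -m creep '[{"offset":[0,-0.1,1.5],"twist":0,"fingers":0.5},{"offset":[0,-0.1,2.5],"twist":0,"fingers":0.4},{"offset":[0,-0.1,3.1],"twist":0,"fingers":0.4},{"offset":[0,-0.1,3.2],"twist":0,"fingers":0.4},{"offset":[0,-0.1,3.2],"twist":0,"fingers":0.25},{"offset":[0,-0.1,3.2],"twist":0,"fingers":0.2},{"offset":[0,-0.1,3.2],"twist":0,"fingers":0.1},{"offset":[0,-0.1,3.2],"twist":0,"fingers":0.1},{"offset":[0,-0.1,3.2],"twist":0,"fingers":0},{"offset":[0,-0.1,3.2],"twist":0,"fingers":0}]' 10
```

```text
t: 3.25
eef_pos: [0.5504, 0.1604, 0.101]
ee_rot: [-0.053, 0.999, 0.0, 0.0]
force: [0.2, 1.0, 1.2]
width: 0.0155
gripper_force: 10.0
```

```bash
python3 -m creep '[{"offset":[0,0,0],"twist":0,"fingers":0},{"offset":[0,0,0],"twist":0,"fingers":0},{"offset":[0,-0.3,0],"twist":0,"fingers":0},{"offset":[0,-0.6,0],"twist":0,"fingers":0},{"offset":[0,-0.9,0],"twist":0,"fingers":0},{"offset":[0,-1.2,0],"twist":0,"fingers":0},{"offset":[0,-1.5,0],"twist":0,"fingers":0},{"offset":[0,-1.8,0],"twist":0,"fingers":0},{"offset":[0,-2.0,0],"twist":0,"fingers":0},{"offset":[0,-2.0,0],"twist":0,"fingers":0}]' 40
```

```text
t: 4.25
eef_pos: [0.551, 0.1391, 0.1001]
ee_rot: [-0.052, 0.999, -0.0, -0.001]
force: [-3.6, 3.0, 4.4]
width: 0.0137
gripper_force: 40.1
```

```bash
python3 -m creep '[{"offset":[0,-0.2,0],"twist":0,"fingers":0},{"offset":[0,-0.4,0],"twist":0,"fingers":0},{"offset":[0,-0.6,0],"twist":0,"fingers":0},{"offset":[0,-0.6,0],"twist":0,"fingers":0}]'; python3 -m creep '[{"offset":[0,-0.2,0],"twist":0,"fingers":0},{"offset":[0,-0.4,0],"twist":0,"fingers":0},{"offset":[0,-0.4,0],"twist":0,"fingers":0}]'
```

```text
t: 4.65
eef_pos: [0.5515, 0.1334, 0.1001]
ee_rot: [-0.052, 0.999, -0.0, -0.001]
force: [-3.9, 3.2, 4.1]
width: 0.0139
gripper_force: 40.1
t: 4.95
eef_pos: [0.5519, 0.1299, 0.1001]
ee_rot: [-0.053, 0.999, 0.0, -0.001]
force: [-3.5, 3.1, 3.8]
width: 0.0136
gripper_force: 40.1
```

```bash
python3 -m creep '[{"offset":[0,-0.2,0],"twist":0,"fingers":0},{"offset":[0,-0.4,0],"twist":0,"fingers":0},{"offset":[0,-0.4,0],"twist":0,"fingers":0}]'; python3 -m creep '[{"offset":[0,-0.2,0],"twist":0,"fingers":0},{"offset":[0,-0.4,0],"twist":0,"fingers":0},{"offset":[0,-0.4,0],"twist":0,"fingers":0}]'
```

```text
t: 5.25
eef_pos: [0.5519, 0.1298, 0.1002]
ee_rot: [-0.054, 0.999, 0.002, -0.001]
force: [-5.3, 9.5, 4.1]
width: 0.0138
gripper_force: 40.1
t: 5.55
eef_pos: [0.5519, 0.1296, 0.1003]
ee_rot: [-0.055, 0.998, 0.004, -0.001]
force: [-4.1, 14.9, 3.9]
width: 0.0134
gripper_force: 40.0
```

```bash
python3 -m creep '[{"offset":[0,-0.2,0],"twist":0,"fingers":0},{"offset":[0,-0.4,0],"twist":0,"fingers":0},{"offset":[0,-0.4,0],"twist":0,"fingers":0}]'
```

```text
t: 5.85
eef_pos: [0.552, 0.1293, 0.1005]
ee_rot: [-0.056, 0.998, 0.007, -0.001]
force: [-6.3, 21.4, 2.7]
width: 0.0137
gripper_force: 40.0
```

Stop found at y≈0.1297. Backing off 7 mm, aiming for y≈0.1366.

```bash
python3 -m creep '[{"offset":[0,0.4,0],"twist":0,"fingers":0},{"offset":[0,0.8,0],"twist":0,"fingers":0},{"offset":[0,1.2,0],"twist":0,"fingers":0},{"offset":[0,1.5,0],"twist":0,"fingers":0},{"offset":[0,1.8,0],"twist":0,"fingers":0},{"offset":[0,2,0],"twist":0,"fingers":0},{"offset":[0,2,0],"twist":0,"fingers":0},{"offset":[0,2,0],"twist":0,"fingers":0}]'
```

```text
t: 6.65
eef_pos: [0.552, 0.1327, 0.1002]
ee_rot: [-0.051, 0.999, -0.003, -0.001]
force: [-5.9, -5.2, 6.4]
width: 0.0137
gripper_force: 40.0
```

```bash
python3 -m creep '[{"offset":[0,0.2,0],"twist":0,"fingers":0},{"offset":[0,0.4,0],"twist":0,"fingers":0},{"offset":[0,0.4,0],"twist":0,"fingers":0},{"offset":[0,0.4,0],"twist":0,"fingers":0}]'
```

```text
t: 7.05
eef_pos: [0.5517, 0.1366, 0.1003]
ee_rot: [-0.051, 0.999, -0.003, -0.001]
force: [-4.6, -5.6, 5.5]
width: 0.0138
gripper_force: 40.0
```

```bash
python3 -m creep '[{"offset":[0,-0.3,0],"twist":0,"fingers":0},{"offset":[0.1,-0.35,-0.2],"twist":0,"fingers":0},{"offset":[0.2,-0.35,-0.4],"twist":0,"fingers":0},{"offset":[0.3,-0.35,-0.6],"twist":0,"fingers":0},{"offset":[0.3,-0.35,-0.6],"twist":0,"fingers":0}]'
```

```text
t: 7.55
eef_pos: [0.5494, 0.1379, 0.1064]
ee_rot: [-0.053, 0.999, -0.0, 0.0]
force: [0.5, 0.7, -3.3]
width: 0.0135
gripper_force: 40.0
```

The wrist carries only the timer's weight, so nothing is catching. Continuing along the normal.

```bash
python3 -m creep '[{"offset":[0.1,-0.05,-0.2],"twist":0,"fingers":0},{"offset":[0.2,-0.1,-0.4],"twist":0,"fingers":0},{"offset":[0.3,-0.1,-0.6],"twist":0,"fingers":0},{"offset":[0.4,-0.1,-0.8],"twist":0,"fingers":0},{"offset":[0.4,-0.1,-0.8],"twist":0,"fingers":0}]'
```

```text
t: 8.05
eef_pos: [0.5457, 0.137, 0.115]
ee_rot: [-0.053, 0.999, 0.0, 0.0]
force: [-0.7, -0.2, -4.2]
width: 0.0136
gripper_force: 40.0
```

```bash
python3 -m creep '[{"offset":[0.2,0,-0.4],"twist":0,"fingers":0},{"offset":[0.5,0,-1],"twist":0,"fingers":0},{"offset":[1,0,-2],"twist":0,"fingers":0},{"offset":[1.5,0,-3.5],"twist":0,"fingers":0},{"offset":[2,0,-6],"twist":0,"fingers":0},{"offset":[2,0,-9],"twist":0,"fingers":0},{"offset":[2,0,-12],"twist":0,"fingers":0},{"offset":[2,0,-13],"twist":0,"fingers":0},{"offset":[2,0,-13],"twist":0,"fingers":0},{"offset":[2,0,-13],"twist":0,"fingers":0}]'
python3 - <<'E'
from h import *
im=eyes.get_image("wrist"); cv2.imwrite("pics/w3.png",cv2.resize(im["pixels"],None,fx=1.5,fy=1.5))
im=eyes.get_image("scene"); cv2.imwrite("pics/s3.png",cv2.resize(im["pixels"][120:280,100:380],None,fx=2.8,fy=2.8))
go([.475,-.21,.245],8.1)
E
```

```text
t: 9.05
eef_pos: [0.5249, 0.1346, 0.2436]
ee_rot: [-0.053, 0.999, -0.0, -0.001]
force: [-0.3, -0.4, -4.4]
width: 0.0135
gripper_force: 40.0
offset cm [  8.55 -33.73  -0.18] twist -2.1 eef [0.5245 0.1344 0.2427] F [-0.5  0.2 -2.8]
```

View pics/s3.png

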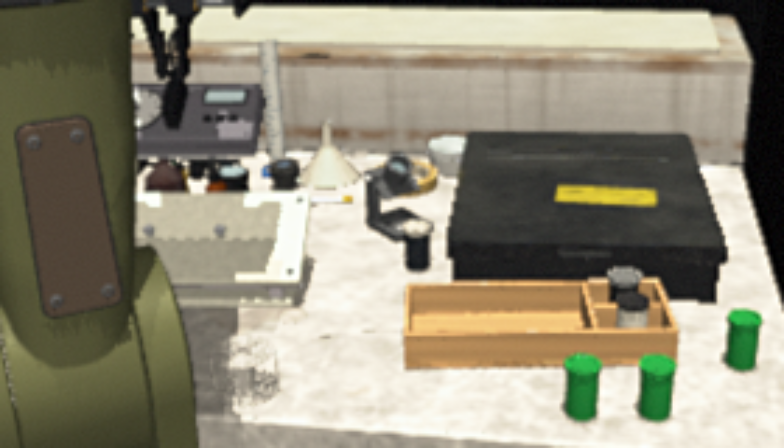

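The timer is off and held; both studs show bare on the board. Moving over the bay.

```bash
python3 -m creep '[{"offset":[0.5,-1.5,0],"twist":0,"fingers":0},{"offset":[1.5,-5,0],"twist":0,"fingers":0},{"offset":[2.7,-9,0],"twist":-0.5,"fingers":0},{"offset":[4,-13,0],"twist":-1,"fingers":0},{"offset":[5.3,-17,0],"twist":-1.5,"fingers":0},{"offset":[6.6,-21,0],"twist":-2,"fingers":0},{"offset":[7.9,-25,0],"twist":-2.1,"fingers":0},{"offset":[9.2,-29,0],"twist":-2.1,"fingers":0},{"offset":[10.3,-32.5,0],"twist":-2.1,"fingers":0},{"offset":[10.7,-33.9,0],"twist":-2.1,"fingers":0}]'
python3 -m creep '[{"offset":[0,0,2],"twist":0,"fingers":0},{"offset":[0,0,4],"twist":0,"fingers":0},{"offset":[0,0,6],"twist":0,"fingers":0},{"offset":[0,0,6],"twist":0,"fingers":0},{"offset":[0,0,6],"twist":0,"fingers":0}]'
python3 - <<'E'
from h import *
import pickle
im=eyes.get_image("wrist"); pickle.dump(im,open("w4.pkl","wb")); cv2.imwrite("pics/w4.png",cv2.resize(im["pixels"],None,fx=1.5,fy=1.5))
for n in("scene","top"): pickle.dump(eyes.get_image(n),open(n+"4.pkl","wb"))
go([.454,-.214,.185],8.1)
E
```

```text
t: 10.15
eef_pos: [0.4516, -0.2197, 0.2441]
ee_rot: [-0.067, 0.998, -0.001, -0.001]
force: [-0.3, 0.3, -2.6]
width: 0.0135
gripper_force: 40.0
t: 10.65
eef_pos: [0.4539, -0.2142, 0.1844]
ee_rot: [-0.071, 0.998, 0.0, -0.001]
force: [0.8, 0.1, -2.6]
width: 0.0135
gripper_force: 40.0
offset cm [0.15 0.04 0.07] twist 0.0 eef [ 0.4555 -0.2142  0.1857] F [-0.1  0.  -3.1]
```

View pics/w4.png

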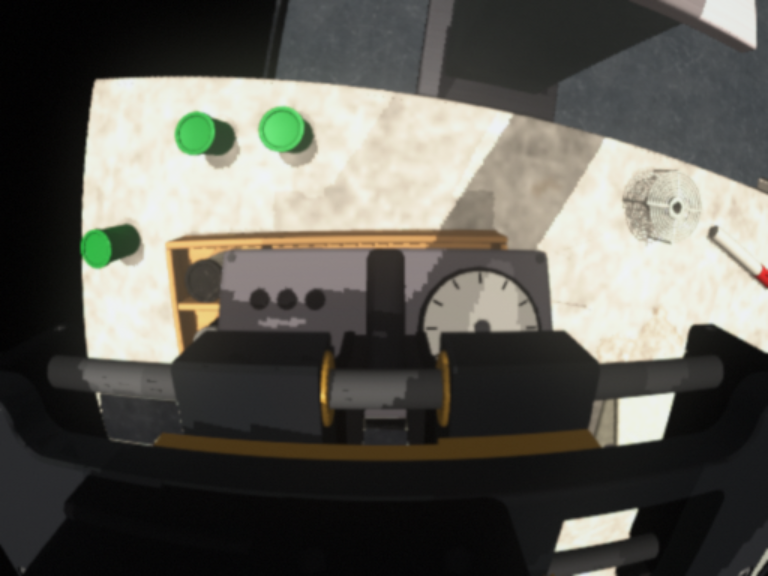

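Wrist view: timer still tilted, with its lower front edge from (222,255) to (548,252). The crate's near rim runs from (168,242) to (505,235). Checking the tilt and the crate's pose.

Run:
```python
from h import *
import pickle
im=pickle.load(open("w4.pkl","rb"))
f=lambda u,v,z: onz(im,u/1.5,v/1.5,z,True)
a,b=f(168,243,.042),f(505,236,.042); print("rim -x corners",a.round(4),b.round(4),np.linalg.norm(a-b),np.degrees(np.arctan2(-(b-a)[0],(b-a)[1])))
psi=np.radians(8.1); ex=np.array([np.cos(psi),np.sin(psi),0]); ey=np.array([-ex[1],ex[0],0]); C=np.array([.488,-.25,0]); B=C+.04*ey
for p in(a,b): print("in crate", (p-C)@ex,(p-C)@ey)
g=np.array([.4547,-.2142,.1853+.0187])
for z in (.13,.145,.155,.165,.175):
    p,q=f(222,255,z),f(548,252,z); print(z,np.linalg.norm(p-q).round(4),"rel grasp x",((p+q)/2-g)@ex,"y",((p+q)/2-g)@ey,"z",z-g[2])
pr=lambda u,v:onz(t,u,v,.042)
t=pickle.load(open("top4.pkl","rb")); p=t["pixels"]; cv2.imwrite("pics/t4.png",cv2.resize(p[190:280,245:385],None,fx=5,fy=5,interpolation=cv2.INTER_CUBIC))
print("bay",B)
```

```text
rim -x corners [ 0.4567 -0.3948  0.042 ] [ 0.4153 -0.1269  0.042 ] 0.2711338146887209 8.771995525890283
in crate -0.05143680674428003 -0.1389739089835625
in crate -0.054616736134462565 0.13214125753563305
0.13 0.1913 rel grasp x -0.02820614977913247 y -0.000956209371034209 z -0.07399999999999998
0.145 0.1797 rel grasp x -0.030699113909823095 y -0.0009667633551119137 z -0.059
0.155 0.1719 rel grasp x -0.032361089996950254 y -0.0009737993444970663 z -0.04899999999999999
0.165 0.1642 rel grasp x -0.03402306608407731 y -0.0009808353338822354 z -0.03899999999999998
0.175 0.1564 rel grasp x -0.035685042171204474 y -0.0009878713232674158 z -0.028999999999999998
bay [ 0.48236395 -0.21039905  0.        ]
```

Tilt is unchanged at about 27°. I'll shift 2 mm in −y, lower to just above the floor, then creep to contact.

```bash
python3 -m creep '[{"offset":[0,-0.2,2],"twist":0,"fingers":0},{"offset":[0,-0.2,4],"twist":0,"fingers":0},{"offset":[0,-0.2,6],"twist":0,"fingers":0},{"offset":[0,-0.2,7.5],"twist":0,"fingers":0},{"offset":[0,-0.2,9],"twist":0,"fingers":0},{"offset":[0,-0.2,10],"twist":0,"fingers":0},{"offset":[0,-0.2,11],"twist":0,"fingers":0},{"offset":[0,-0.2,11.6],"twist":0,"fingers":0},{"offset":[0,-0.2,11.6],"twist":0,"fingers":0}]'
python3 - <<'E'
from h import *
import pickle
im=eyes.get_image("wrist"); pickle.dump(im,open("w5.pkl","wb")); w=cv2.resize(im["pixels"],None,fx=1.5,fy=1.5)[120:420]
s=eyes.get_image("scene")["pixels"][190:260,225:365]; s=cv2.resize(s,None,fx=4,fy=4,interpolation=cv2.INTER_CUBIC)
cv2.imwrite("pics/p5.png",np.vstack([w,np.pad(s,((0,0),(0,768-s.shape[1]),(0,0)))]))
E
```

```text
t: 11.7
eef_pos: [0.4733, -0.2134, 0.0792]
ee_rot: [-0.074, 0.997, -0.001, 0.017]
force: [13.9, 10.0, 29.0]
width: 0.0148
gripper_force: 40.0
```

View pics/p5.png

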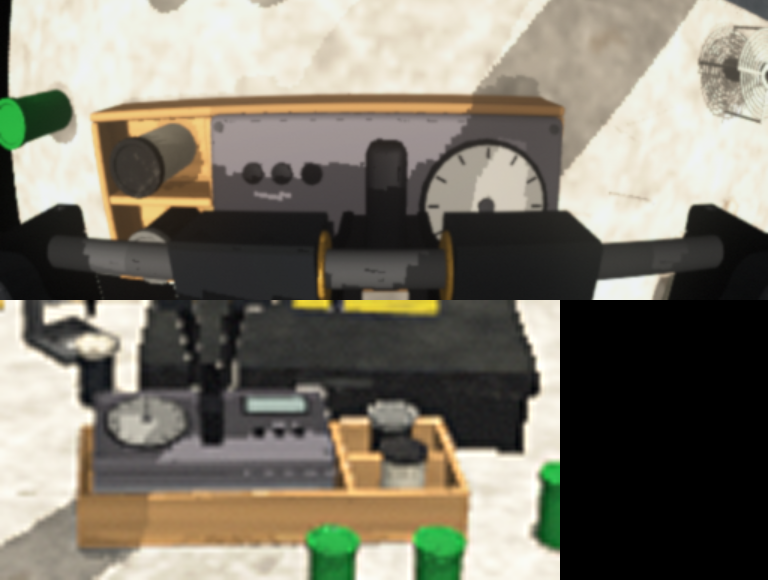

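It touched early at about 29 N, pushed toward +x and +y, probably the near rim and the divider. I'll raise it, then measure the crate better from the first top image with a wood mask.

```bash
python3 -m creep '[{"offset":[0,0,-1],"twist":0,"fingers":0},{"offset":[0,0,-3],"twist":0,"fingers":0},{"offset":[0,0,-5],"twist":0,"fingers":0},{"offset":[0,0,-5],"twist":0,"fingers":0},{"offset":[0,0,-5],"twist":0,"fingers":0},{"offset":[0,0,-5],"twist":0,"fingers":0}]'
python3 - <<'E'
from h import *
import pickle
def wood(im):
    h=cv2.cvtColor(im["pixels"],cv2.COLOR_BGR2HSV); m=cv2.inRange(h,(8,90,60),(25,255,255))
    m=cv2.morphologyEx(m,cv2.MORPH_CLOSE,np.ones((3,3)))
    return m
t=pickle.load(open("top.pkl","rb")); m=wood(t); m[:200]=0; m[280:]=0; m[:,:250]=0
cs=cv2.findContours(m,0,2)[0]; c=max(cs,key=cv2.contourArea); 
P=np.array([onz(t,u,v,.042)[:2] for u,v in c[:,0,:]],np.float32)*1000
r=cv2.minAreaRect(P); print("top",r, cv2.boxPoints(r).round(1).tolist())
im=eyes.get_image("wrist"); pickle.dump(im,open("w6.pkl","wb")); w=cv2.resize(im["pixels"][80:240,30:430],None,fx=2,fy=2,interpolation=cv2.INTER_CUBIC)
cv2.imwrite("pics/w6.png",w); o=env.get_obs(); print(o["eef_pos"],o["ee_rot"],o["force"])
E
```

```text
t: 12.4
eef_pos: [0.4545, -0.2153, 0.1176]
ee_rot: [-0.071, 0.997, 0.0, -0.001]
force: [-0.2, 0.5, -3.7]
width: 0.0149
gripper_force: 40.0
top ((489.0563049316406, -250.78961181640625), (110.97776794433594, 275.111572265625), 8.544509887695312) [[413.70001220703125, -123.0], [454.6000061035156, -395.1000061035156], [564.4000244140625, -378.6000061035156], [523.5, -106.5]]
[ 0.45437323 -0.21531597  0.11742409] [-7.10160590e-02  9.97474667e-01  2.89832272e-04 -9.61286868e-04] [-0.29459835  0.0237564  -3.5684482 ]
```

View pics/w6.png

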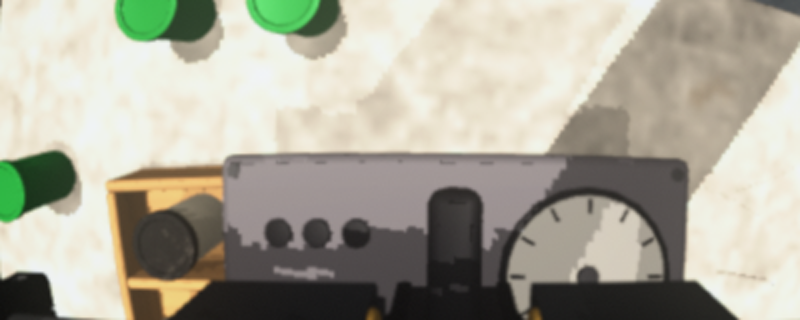

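Held timer again covers the near rim; its lower front edge runs from (227,158) to (687,160) in the crop. Working out how it sits in the grip now.

Run:
```python
from h import *
import pickle
im=pickle.load(open("w6.pkl","rb"))
psi=np.radians(8.5); ex=np.array([np.cos(psi),np.sin(psi),0]); ey=np.array([-ex[1],ex[0],0]); B=np.array([.489,-.2508,.006])+.04*ey
g=np.array([.4544,-.2153,.1174+.0187]); print("grasp in bay",(g-B)@ex,(g-B)@ey)
for z in (.08,.09,.1,.11):
    p,q=[onz(im,30+u/2,80+v/2,z,True) for u,v in((227,157),(687,159))]; m=(p+q)/2
    print(z,np.linalg.norm(p-q).round(4),"rel grasp",((m-g)@ex).round(4),((m-g)@ey).round(4),(z-g[2]).round(4),"bay",((m-B)@ex).round(4),((m-B)@ey).round(4), "yaw",np.degrees(np.arctan2(-(q-p)[0],(q-p)[1])))
for n,u,v in(("L",433,195),("R",481,195)):
    print("bar top",n,((onz(im,30+u/2,80+v/2,.13,True)-B)@ey).round(4))
```

```text
grasp in bay -0.02897271477722109 0.0002242687744326028
0.08 0.1885 rel grasp -0.0386 0.0009 -0.0561 bay -0.0676 0.0012 yaw 7.937761337380952
0.09 0.1803 rel grasp -0.0399 0.0009 -0.0461 bay -0.0688 0.0011 yaw 7.93776133738095
0.1 0.1721 rel grasp -0.0412 0.0008 -0.0361 bay -0.0701 0.001 yaw 7.937761337380931
0.11 0.1639 rel grasp -0.0425 0.0007 -0.0261 bay -0.0714 0.0009 yaw 7.93776133738095
bar top L -0.0069
bar top R 0.0079
```

The early contact is explained: the lower front edge overhung the near wall, and the bump turned the timer to about 13° tilt. Yaw and y are fine. I'll shift +27 mm in bay x and lower again.

```bash
python3 -m creep '[{"offset":[-1.2,0,0],"twist":-0.4,"fingers":0},{"offset":[-2.4,0,0],"twist":-0.4,"fingers":0},{"offset":[-2.7,0,0.5],"twist":-0.4,"fingers":0},{"offset":[-2.7,0,1.5],"twist":-0.4,"fingers":0},{"offset":[-2.7,0,2.5],"twist":-0.4,"fingers":0},{"offset":[-2.7,0,3.2],"twist":-0.4,"fingers":0},{"offset":[-2.7,0,3.8],"twist":-0.4,"fingers":0},{"offset":[-2.7,0,4],"twist":-0.4,"fingers":0},{"offset":[-2.7,0,4],"twist":-0.4,"fingers":0}]' 40
```

```text
t: 13.35
eef_pos: [0.4817, -0.2118, 0.0783]
ee_rot: [-0.074, 0.997, 0.0, -0.0]
force: [-0.0, -0.4, -3.7]
width: 0.0148
gripper_force: 40.0
```

```bash
python3 -m creep '[{"offset":[0,0,0.5],"twist":0,"fingers":0},{"offset":[0,0,1],"twist":0,"fingers":0},{"offset":[0,0,1.5],"twist":0,"fingers":0},{"offset":[0,0,1.5],"twist":0,"fingers":0}]'
```

```text
t: 13.75
eef_pos: [0.4813, -0.2115, 0.0627]
ee_rot: [-0.075, 0.997, 0.0, -0.001]
force: [-0.3, 0.1, -3.6]
width: 0.0145
gripper_force: 40.0
```

Inside the bay and free of contact. Creeping to the floor with a lighter grip.

```bash
python3 -m creep '[{"offset":[0,0,0.2],"twist":0,"fingers":0},{"offset":[0,0,0.5],"twist":0,"fingers":0},{"offset":[0,0,0.8],"twist":0,"fingers":0},{"offset":[0,0,1.0],"twist":0,"fingers":0},{"offset":[0,0,1.2],"twist":0,"fingers":0},{"offset":[0,0,1.2],"twist":0,"fingers":0}]' 20
```

```text
t: 14.35
eef_pos: [0.4817, -0.2117, 0.0512]
ee_rot: [-0.074, 0.997, 0.0, -0.0]
force: [-0.0, -0.1, -4.1]
width: 0.0155
gripper_force: 20.0
```

```bash
python3 -m creep '[{"offset":[-0.1,0,0.2],"twist":0,"fingers":0},{"offset":[-0.2,0,0.4],"twist":0,"fingers":0},{"offset":[-0.3,0,0.6],"twist":0,"fingers":0},{"offset":[-0.3,0,0.6],"twist":0,"fingers":0}]' 10
```

```text
t: 14.75
eef_pos: [0.4849, -0.2112, 0.0452]
ee_rot: [-0.075, 0.997, 0.0, -0.0]
force: [-0.3, 0.1, -3.1]
width: 0.0156
gripper_force: 10.0
```

```bash
python3 -m creep '[{"offset":[-0.1,0,0.2],"twist":0,"fingers":0},{"offset":[-0.2,0,0.4],"twist":0,"fingers":0},{"offset":[-0.2,0,0.4],"twist":0,"fingers":0}]' 8
python3 - <<'E'
from h import *
im=eyes.get_image("wrist"); s=eyes.get_image("scene")["pixels"][190:260,225:365]; s=cv2.resize(s,None,fx=4,fy=4,interpolation=cv2.INTER_CUBIC)
w=cv2.resize(im["pixels"],None,fx=1.5,fy=1.5)[120:420]
cv2.imwrite("pics/p7.png",np.vstack([w,np.pad(s,((0,0),(0,768-s.shape[1]),(0,0)))]))
E
```

```text
t: 15.05
eef_pos: [0.4884, -0.2109, 0.0421]
ee_rot: [-0.075, 0.997, -0.0, 0.001]
force: [1.6, 1.5, 0.6]
width: 0.0161
gripper_force: 8.0
```

View pics/p7.png

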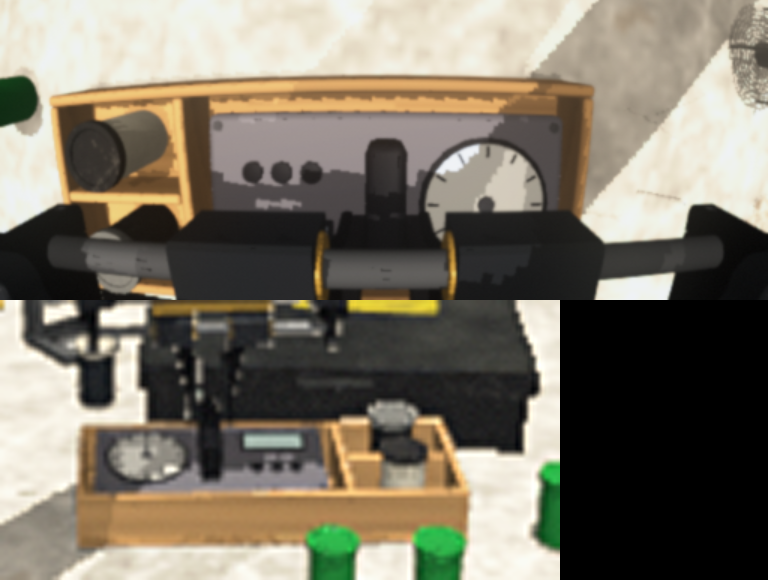

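The timer is inside the bay, nearly flat and now carried by the floor; both cans stand. I'll lighten the grip, lower slightly, then open.

```bash
python3 -m creep '[{"offset":[0,0,0],"twist":0,"fingers":0},{"offset":[0,0,0.1],"twist":0,"fingers":0},{"offset":[0,0,0.2],"twist":0,"fingers":0},{"offset":[0,0,0.3],"twist":0,"fingers":0},{"offset":[0,0,0.3],"twist":0,"fingers":0}]' 3
python3 -m creep '[{"offset":[0,0,0],"twist":0,"fingers":0.22},{"offset":[0,0,0],"twist":0,"fingers":0.25},{"offset":[0,0,0],"twist":0,"fingers":0.35},{"offset":[0,0,0],"twist":0,"fingers":0.5},{"offset":[0,0,0],"twist":0,"fingers":0.5}]'
```

```text
t: 15.65
eef_pos: [0.4863, -0.2111, 0.0382]
ee_rot: [-0.074, 0.997, 0.0, -0.0]
force: [1.4, 0.8, -0.9]
width: 0.016
gripper_force: 3.0
t: 16.15
eef_pos: [0.4869, -0.2111, 0.0386]
ee_rot: [-0.074, 0.997, 0.0, 0.0]
force: [-1.1, 0.5, -0.1]
width: 0.0374
gripper_force: 0.0
```

```bash
python3 -m creep '[{"offset":[0,0,-1],"twist":0,"fingers":0.5},{"offset":[0,0,-3],"twist":0,"fingers":0.5},{"offset":[0,0,-6],"twist":0,"fingers":0.5},{"offset":[0,0,-10],"twist":0,"fingers":0.5},{"offset":[1,0,-14],"twist":0,"fingers":0.5},{"offset":[1,0,-18],"twist":0,"fingers":0.5},{"offset":[1,0,-20],"twist":0,"fingers":0.5},{"offset":[1,0,-20],"twist":0,"fingers":0.5},{"offset":[1,0,-20],"twist":0,"fingers":0.5}]'
python3 - <<'E'
from h import *
import pickle
im=eyes.get_image("wrist"); pickle.dump(im,open("w8.pkl","wb")); s=eyes.get_image("scene")["pixels"][190:260,225:365]; s=cv2.resize(s,None,fx=4,fy=4,interpolation=cv2.INTER_CUBIC)
w=cv2.resize(im["pixels"],None,fx=1.5,fy=1.5)[120:420]
cv2.imwrite("pics/p8.png",np.vstack([w,np.pad(s,((0,0),(0,768-s.shape[1]),(0,0)))]))
E
```

```text
t: 17.05
eef_pos: [0.4769, -0.2126, 0.2388]
ee_rot: [-0.074, 0.997, 0.0, 0.0]
force: [-0.1, -0.3, -0.5]
width: 0.0435
gripper_force: 0.0
```

View pics/p8.png

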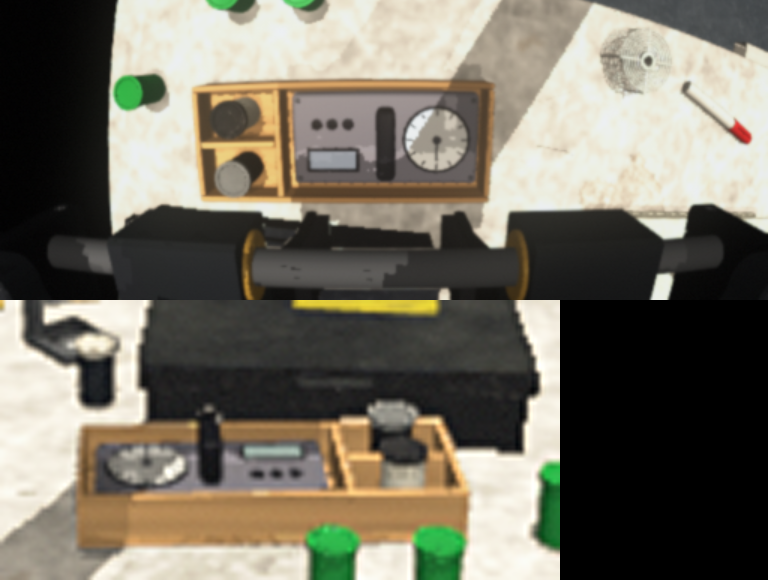

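The timer lies flat in the bay, corners about (290,92) to (480,187) in the wrist crop, with even gaps all round. The cans stand in their cells and the robot is clear.

```bash
python3 -c "
from workcell import env
print(env.sign_off())"
```

```text
the job is handed in; nothing more can be done
None
```

I handed in the job: the timer is off its studs and lies face up and flat in the crate's long bay, and both film cans are still standing. On the first try at lowering, it bumped the crate's near wall at about 29 N (limit 150 N), so I lifted it and placed it again.

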